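# Unpin the clamping fixture and release it

## Robot

A 6-joint arm with a two-finger parallel gripper is mounted at the origin on a cart in front of the work surface, level with it; the furniture and walls round the work are solid. World frame = base frame: x ahead of the robot, y to its left, z up, the work surface at z = 0. Lengths are in mm, angles in rad, forces in N, time in s.
With the tool pointing down it reaches from about 350 to 975 mm from the base axis. Payload 17.4 kg.
Tool frame: the origin (TCP) lies at the very end of the fingers, on their centre line; the grasp point (between the pads) lies 19 mm behind it; z points along the fingers, y is the line along which they close (so a half turn about z gives the same grasp; the last joint's range is limited). The gripper opens to 85 mm and grips with 20 to 120 N. Pads are 22 mm wide; open, the fingers measure 114 mm over their backs; the gripper's body (76 mm by 85 mm) begins 54 mm behind the grasp point. The pads swing forward as they close: fully open they stand 13 mm farther back than shut.
Start: joints at [-1.141, 0.116, 1.442, -0, 1.584, -0.038], TCP at [304.366, -602.49, 207.103] pointing down, gripper open.
Joint ranges: [-2.83, 2.83], [-0.83, 2.19], [0.07, 2.5], [-1.14, 4.28], [0.01, 3], [-2.97, 2.97]. Speed limits (rad/s): [1.89, 1.89, 2.22, 3.14, 3.14, 3.14].

## Interface

Orientations are given as [roll, pitch, yaw] about the fixed x, y, z axes, in that order (R = Rz(yaw) Ry(pitch) Rx(roll)).
In Python, from plant import env, optics, job gives the robot as it stands. Calls block until the motion is done:
- env.movep(position, orientation): joint-space move of the TCP to a pose.
- env.move_l(position, frame=None, rate=150, contact_N=None): straight line of the TCP; frame=None keeps the orientation; rate is the mean speed in mm/s. With contact_N (N) it stops when the force on the tool has changed by that much, and returns True; else False.
- env.goto_joints(angles): joint-space move.
- env.let_go() and env.close(): open the fingers fully, or close them until they stop; the grip force is fixed at half the most.
- env.dwell(seconds).
- env.inverse_kinematics(position, orientation): joint angles nearest the present ones, or None.
- env.observe(): the state.
- optics.read_camera(name): name is "side" or "top"; returns a dict with "frame" (400x640x3 uint8, red, green, blue), "depth" (400x640 float32, mm along the optical axis (not along the pixel's ray), 0 where there is no reading), "vertical_fov" (degrees; the focal length in pixels is half the picture's height over the tangent of half this angle, whatever the lens; pixels are square), "cx", "cy" (the principal point, pixels), "R" (3x3) and "t" (3): a world point X has camera coordinates R X + t. Camera axes: x right, y down, z forward; pixel columns grow to the right and rows downward; lengths in mm; the calibration is good to about 2 mm. A picture is of the moment at which its call begins.
A pose or a line that the arm cannot do raises env.IKError and nothing moves.
- job.hand_in(): hands the job in; it is judged then, once.
The state is a dict: "clock": time; "joint_pos": joint angles; "qd": joint speeds; "effort": joint torques, N m; "position": TCP position; "tool_rot": TCP orientation; "contact_force": force on the tool from outside, world axes, zero at the start; "moment": the same for the moment, N m; "opening": finger opening in mm; "grip_force": force on a finger pad.
Only numpy, scipy, OpenCV 4.12 (cv2) and the standard library are available. Lean on these libraries where they do the work, as an engineer would, in place of code of your own. Each camera call takes 0.05 s, during which the arm holds its last target. There are 200 camera calls.

## Task

Take the clamping fixture out of lock: pull every spring clip sideways out of its cross-drilled pin and hang it by its eye on a peg of the clip rack, legs hanging down. When all the clips that are there hang on the rack, press the keys of the control box one at a time, each fully down and let up again: first the left key, then the right key, last the middle key. Do not press a key while a clip is still in its pin, and leave the black carton and the tin where they stand.

Things in the scene. Friction and masses are not known exactly. Their poses are not given: they have to be found in the camera images.
- clip_1_grip (a point): Steel R-clip (may be absent), 8 mm wire, 131 mm long, 110 g. Point: middle of its neck, the place to grip: two rigid parallel wires, 24 mm wide over both, straight 20 mm each way along x. Own x: from eye to leg tips; z: square to its flat plane. Starts level, straight leg (y = -8, tip at x = 66 mm) through pin 1 36 mm away; pull along -x, 5 to 15 N snaps it off; clear after 60 mm.
- clip_1_eye (a point): Centre of the round eye of clip 1 (hole 26 mm across, 42 mm outside), 40 mm from its grip point along own -x; same axes. At the start the eye points to the robot. Beside the straight leg, a sprung leg (y = +8 mm) with a dip hugs the pin. Off its pin the clip may lie either face up.
- clip_2_grip (a point): Steel R-clip (may be absent), 8 mm wire, 131 mm long, 110 g. Point: middle of its neck, the place to grip: two rigid parallel wires, 24 mm wide over both, straight 20 mm each way along x. Own x: from eye to leg tips; z: square to its flat plane. Starts level, straight leg (y = -8, tip at x = 66 mm) through pin 2 36 mm away; pull along -x, 5 to 15 N snaps it off; clear after 60 mm.
- clip_2_eye (a point): Centre of the round eye of clip 2 (hole 26 mm across, 42 mm outside), 40 mm from its grip point along own -x; same axes. At the start the eye points to the robot. Beside the straight leg, a sprung leg (y = +8 mm) with a dip hugs the pin. Off its pin the clip may lie either face up.
- clip_3_grip (a point): Steel R-clip (may be absent), 8 mm wire, 131 mm long, 110 g. Point: middle of its neck, the place to grip: two rigid parallel wires, 24 mm wide over both, straight 20 mm each way along x. Own x: from eye to leg tips; z: square to its flat plane. Starts level, straight leg (y = -8, tip at x = 66 mm) through pin 3 36 mm away; pull along -x, 5 to 15 N snaps it off; clear after 60 mm.
- clip_3_eye (a point): Centre of the round eye of clip 3 (hole 26 mm across, 42 mm outside), 40 mm from its grip point along own -x; same axes. At the start the eye points to the robot. Beside the straight leg, a sprung leg (y = +8 mm) with a dip hugs the pin. Off its pin the clip may lie either face up.
- clip_4_grip (a point): Steel R-clip (may be absent), 8 mm wire, 131 mm long, 110 g. Point: middle of its neck, the place to grip: two rigid parallel wires, 24 mm wide over both, straight 20 mm each way along x. Own x: from eye to leg tips; z: square to its flat plane. Starts level, straight leg (y = -8, tip at x = 66 mm) through pin 4 36 mm away; pull along -x, 5 to 15 N snaps it off; clear after 60 mm.
- clip_4_eye (a point): Centre of the round eye of clip 4 (hole 26 mm across, 42 mm outside), 40 mm from its grip point along own -x; same axes. At the start the eye points to the robot. Beside the straight leg, a sprung leg (y = +8 mm) with a dip hugs the pin. Off its pin the clip may lie either face up.
- pin_1_hole (a point): Centre of the cross hole of pin 1 (1 right-most as the robot sees it, 4 left-most; 84 mm apart): fixed vertical steel pin 20 mm thick, hole 72 mm, top 91 mm above the bench. Own x: along the hole, away from the robot; z up. The fixture (310 mm long) has a base plate 14 mm high, reaching 35 mm in front of the pins, and a strap with top at 46 mm, 18 mm in front; a tongue 17 mm wide, 5 mm thick holds the neck up from below.
- pin_2_hole (a point): Centre of the cross hole of pin 2 (1 right-most as the robot sees it, 4 left-most; 84 mm apart): fixed vertical steel pin 20 mm thick, hole 72 mm, top 91 mm above the bench. Own x: along the hole, away from the robot; z up. The fixture (310 mm long) has a base plate 14 mm high, reaching 35 mm in front of the pins, and a strap with top at 46 mm, 18 mm in front; a tongue 17 mm wide, 5 mm thick holds the neck up from below.
- pin_3_hole (a point): Centre of the cross hole of pin 3 (1 right-most as the robot sees it, 4 left-most; 84 mm apart): fixed vertical steel pin 20 mm thick, hole 72 mm, top 91 mm above the bench. Own x: along the hole, away from the robot; z up. The fixture (310 mm long) has a base plate 14 mm high, reaching 35 mm in front of the pins, and a strap with top at 46 mm, 18 mm in front; a tongue 17 mm wide, 5 mm thick holds the neck up from below.
- pin_4_hole (a point): Centre of the cross hole of pin 4 (1 right-most as the robot sees it, 4 left-most; 84 mm apart): fixed vertical steel pin 20 mm thick, hole 72 mm, top 91 mm above the bench. Own x: along the hole, away from the robot; z up. The fixture (310 mm long) has a base plate 14 mm high, reaching 35 mm in front of the pins, and a strap with top at 46 mm, 18 mm in front; a tongue 17 mm wide, 5 mm thick holds the neck up from below.
- peg_1: Peg 1 of the fixed plywood rack (1 right, 2 left as the robot sees it, 150 mm apart). Origin: its root on the board's front, 158 mm above the bench; own z: along the peg to its tip, up at 45 degrees and out to the robot's side; y level, to the left. 8 mm thick, 75 mm long, no knob; holds several clips. Board 210 mm wide, top at 172 mm. A clip let go on it slides to the root and swings down.
- peg_2: Peg 2 of the fixed plywood rack (1 right, 2 left as the robot sees it, 150 mm apart). Origin: its root on the board's front, 158 mm above the bench; own z: along the peg to its tip, up at 45 degrees and out to the robot's side; y level, to the left. 8 mm thick, 75 mm long, no knob; holds several clips. Board 210 mm wide, top at 172 mm. A clip let go on it slides to the root and swings down.
- key_left_top (a point): Centre of the top face of the left key (as the robot sees it), a round spring key 28 mm across, on the fixed grey control box (100 x 190 x 52 mm); keys in a row 55 mm apart. Pressed straight down, own z up.
- key_left (a joint): How far the left key is down, m: 0 released, 0.006 fully down (5 N); counts as pressed beyond 0.004; springs back.
- key_middle_top (a point): Centre of the top face of the middle key (as the robot sees it), a round spring key 28 mm across, on the fixed grey control box (100 x 190 x 52 mm); keys in a row 55 mm apart. Pressed straight down, own z up.
- key_middle (a joint): How far the middle key is down, m: 0 released, 0.006 fully down (5 N); counts as pressed beyond 0.004; springs back.
- key_right_top (a point): Centre of the top face of the right key (as the robot sees it), a round spring key 28 mm across, on the fixed grey control box (100 x 190 x 52 mm); keys in a row 55 mm apart. Pressed straight down, own z up.
- key_right (a joint): How far the right key is down, m: 0 released, 0.006 fully down (5 N); counts as pressed beyond 0.004; springs back.
- black_carton: Bystander: small black carton, 62 x 69 mm, 56 mm high; origin under its centre.
- tin_bolts: Bystander: brass-coloured tin, 70 mm across, 75 mm high; origin under its centre.
Not all that is in view belongs to the job. Leave any pink look-alike of the part that bears clip_1_grip alone.

How it is judged:
By the outcome, as a careful person would: the job done as asked, in the order asked, and still so for the second after the job is handed in, with the robot touching nothing.
Of clip_1, clip_2, clip_3, clip_4 only 3 to 4 are there at a start; the rules pass over those that are not, and their reading is None.
Once in a run the grip may slacken for a moment while it holds something.
It also fails if it takes over 210 s, if anything falls off the work surface, if the arm or the gripper's body presses on something with over 40 N, if the wrist force passes 120 N, or if a joint passes its speed limit or range.

## Working session

There is one attempt and no reset: what is moved stays moved. The work goes in short steps, each a Python script; the robot and the scene stay as the last script left them, time stands still between calls to the robot, and variables do not carry over. Pictures are saved under pics/ and viewed, at most 14 in all, crops included, and the job is handed in when it is done.

```bash
ls; mkdir -p pics
cat > h.py <<'E'
import numpy as np, cv2
from plant import env, optics, job
def snap(name):
    c=optics.read_camera(name); return c
def world(c,u,v,d=None):
    f=200/np.tan(np.radians(c["vertical_fov"])/2)
    if d is None:
        p=c["depth"][int(v)-1:int(v)+2,int(u)-1:int(u)+2]; p=p[p>0]; d=np.median(p) if len(p) else np.nan
    X=np.array([(u-c["cx"])/f*d,(v-c["cy"])/f*d,d]); return c["R"].T@(X-c["t"])
def onz(c,u,v,z):
    f=200/np.tan(np.radians(c["vertical_fov"])/2)
    r=c["R"].T@np.array([(u-c["cx"])/f,(v-c["cy"])/f,1]); o=-c["R"].T@c["t"]
    return o+r*(z-o[2])/r[2]
def save(c,fn,crop=None,s=1):
    im=c["frame"][:,:,::-1]
    if crop: x0,y0,x1,y1=crop; im=im[y0:y1,x0:x1]
    cv2.imwrite("pics/"+fn,cv2.resize(im,None,fx=s,fy=s,interpolation=cv2.INTER_CUBIC))
E
python3 - <<'E'
from h import *
import pickle
for n in("side","top"):
    c=snap(n); save(c,n+"1.png",s=1.25); pickle.dump(c,open(n+".pkl","wb"))
    print(n,c["vertical_fov"],c["cx"],c["cy"],(-c["R"].T@c["t"]).round(),c["R"].round(2).tolist())
print(env.observe())
E
```

```text
pics
side 53.33910611122336 309.7517538296691 199.32916354669146 [ 547. -842.  820.] [[1.0, -0.04, -0.01], [-0.04, -0.64, -0.77], [0.02, 0.77, -0.64]]
top 54.19134530301343 318.3591999955371 200.31818612454242 [ 375.  -17. 1417.] [[-0.01, -1.0, 0.0], [-0.99, 0.01, -0.15], [0.15, -0.0, -0.99]]
{'clock': 0.1, 'joint_pos': array([-1.14083654e+00,  1.16425450e-01,  1.44219278e+00,  1.16485242e-05,
        1.58400413e+00, -3.77906834e-02]), 'qd': array([ 0.00020921, -0.00119997, -0.00301053, -0.0009799 ,  0.00018436,
       -0.00028505]), 'effort': array([ 1.44510363e-03, -7.33667278e+01, -6.33785677e+01,  1.71800127e-05,
        5.29693934e-03, -9.84139746e-06]), 'position': array([ 304.26288056, -602.31610956,  206.44801589]), 'tool_rot': array([-3.14056412e+00, -5.05435081e-05,  4.67750589e-01]), 'contact_force': array([-0.4501145 , -0.33931245, -1.60044858]), 'moment': array([0.048294  , 0.02675634, 0.01911312]), 'grip_force': 0.0, 'opening': 85.58310178927785}
```

View pics/side1.png

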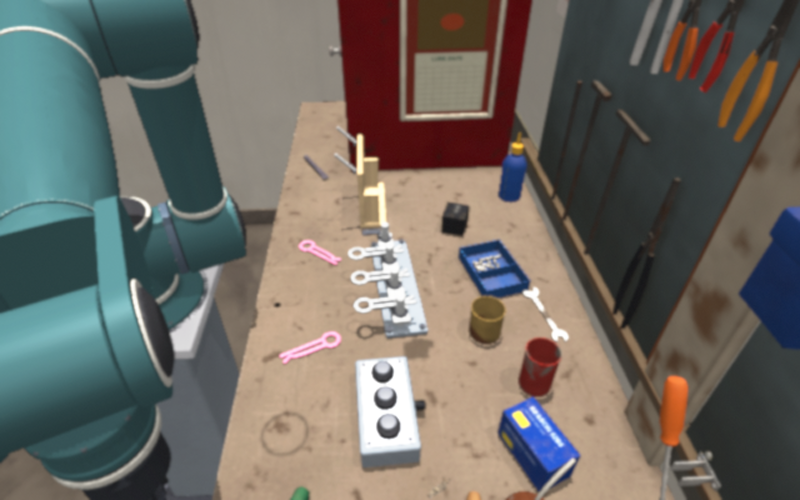

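View pics/top1.png

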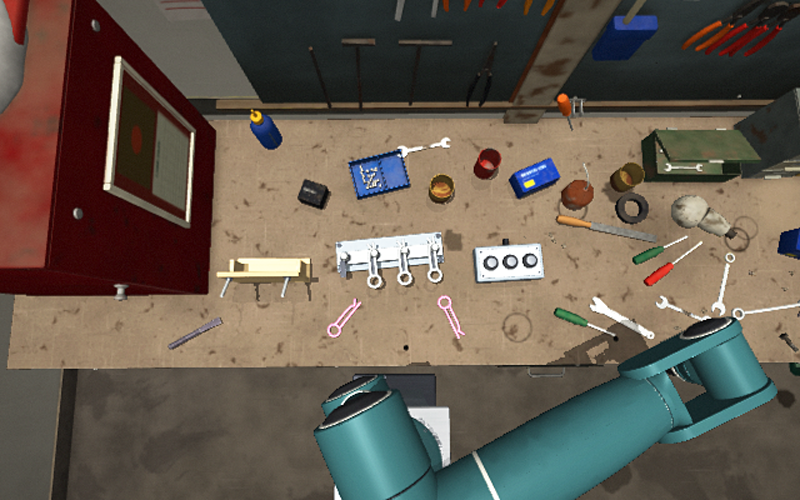

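The top view shows the fixture with white clips on the three right pins at about (375,255), (404,255) and (435,250). Pin 4 at (345,255) looks empty. The rack is at (265,268), the control box at (508,262), and there are two pink decoys. I'll enlarge these areas.

Run:
```python
from h import *
import pickle
c=pickle.load(open("top.pkl","rb")); save(c,"top_crop.png",(165,175,445,250),2.85)
c=pickle.load(open("side.pkl","rb")); save(c,"side_crop.png",(230,95,370,275),3.3)
```

```text
(no output)
```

View pics/top_crop.png

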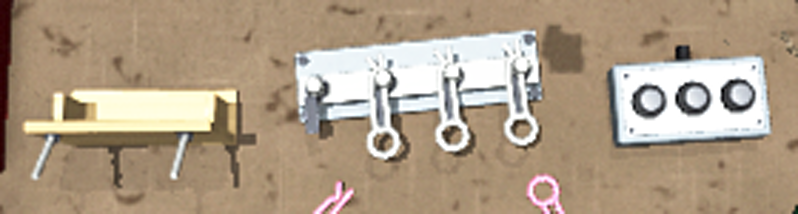

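View pics/side_crop.png

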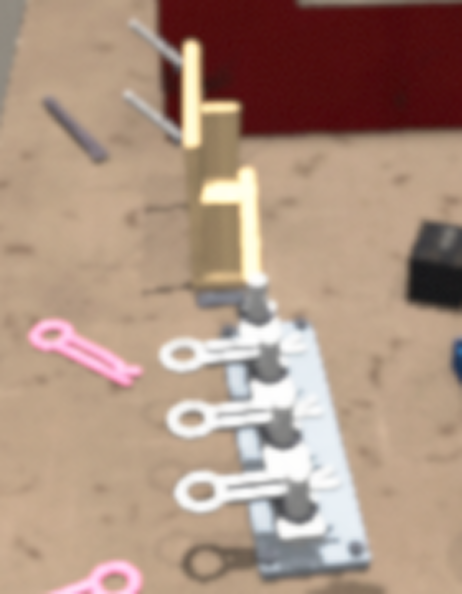

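Three clips are on pins 1–3, and pin 4 is empty with its bare tongue showing. In the crop, the eyes are at (384,142), (453,135) and (521,128).

Run:
```python
from h import *
import pickle
c=pickle.load(open("top.pkl","rb")); s=pickle.load(open("side.pkl","rb"))
T=lambda u,v:(165+u/2.85,175+v/2.85); S=lambda u,v:(230+u/3.3,95+v/3.3)
def p(n,uv,z,cam=c): print(n,onz(cam,*uv,z).round(1),"depth:",world(cam,*uv).round(1))
for n,u,v in(("e3",384,142),("e2",453,135),("e1",521,128)): p(n,T(u,v),72)
for n,u,v in(("e3",183,353),("e2",190,419),("e1",202,491)): p("S"+n,S(u,v),72,s)
for n,u,v in(("p4",316,86),("p3",381,76),("p2",450,71),("p1",517,65)): p(n,T(u,v),91)
for n,u,v in(("r2",53,138),("r1",186,135)): p(n,T(u,v),158)
for n,u,v in(("t2",37,178),("t1",174,178)): p(n,T(u,v),211)
for n,u,v in(("t2",133,22),("t1",126,94)): p("S"+n,S(u,v),211,s)
for n,u,v in(("bl",24,127),("br",212,130)): p(n,T(u,v),172)
for n,u,v in(("kl",648,98),("km",693,96),("kr",738,94)): p(n,T(u,v),66)
for n,u,v in(("kl",383,370),("km",386,396),("kr",388,425)): p("S"+n,(u/1.25,v/1.25),66,s)
```

```text
e3 [498.6  42.6  72. ] depth: [5.052e+02 4.580e+01 2.000e-01]
e2 [506.4 -40.9  72. ] depth: [513.5 -42.2  -1. ]
e1 [ 514.2 -123.5   72. ] depth: [ 521.5 -129.1    1.5]
Se3 [500.9  47.9  72. ] depth: [496.4 134.5  -0.8]
Se2 [507.2 -37.8  72. ] depth: [503.4  41.2  -1.6]
Se1 [ 516.9 -121.2   72. ] depth: [513.9 -50.6  -1.3]
p4 [565.  123.4  91. ] depth: [565.1 123.4  90.6]
p3 [576.5  45.3  91. ] depth: [576.9  45.4  88.7]
p2 [581.9 -37.8  91. ] depth: [582.3 -37.9  88.5]
p1 [ 588.5 -118.7   91. ] depth: [ 588.9 -118.9   88.7]
r2 [498.5 413.5 158. ] depth: [497.7 410.6 166.3]
r1 [500.6 263.1 158. ] depth: [499.8 261.2 166.7]
t2 [450.2 410.7 211. ] depth: [450.3 411.1 209.8]
t1 [448.9 263.1 211. ] depth: [449.  263.3 209.9]
St2 [454.5 414.8 211. ] depth: [421.9 858.5  -4.2]
St1 [453.2 264.5 211. ] depth: [420.7 650.   -1.4]
bl [509.8 441.7 172. ] depth: [510.3 443.4 167.3]
br [504.6 231.  172. ] depth: [506.5 234.7 153.5]
kl [ 550.3 -280.1   66. ] depth: [ 549.3 -278.6   73.7]
km [ 552.3 -335.3   66. ] depth: [ 551.3 -333.5   73.6]
kr [ 554.3 -390.5   66. ] depth: [ 553.3 -388.5   73.2]
Skl [ 550.7 -282.3   66. ] depth: [ 550.6 -288.9   74.8]
Skm [ 554.  -337.6   66. ] depth: [ 554.  -342.7   73.7]
Skr [ 555.2 -393.3   66. ] depth: [ 555.1 -398.3   74.4]
```

```bash
cat >> h.py <<'E'
from scipy.spatial.transform import Rotation as Ro
YAW=0.094; s=np.sqrt(.5); cx=np.array([np.cos(YAW),np.sin(YAW),0])
EYE={1:np.array([515.5,-122.4,72]),2:np.array([506.8,-39.3,72]),3:np.array([499.7,45.2,72])}
TIP={1:np.array([451,263.8,211.]),2:np.array([452.3,412.8,211])}
PD=np.array([-s,0,s])
def pegpose(peg,along,flip,dx=np.zeros(3)):
    """tool pose with eye centre at tip+along*pegdir"""
    lx=np.array([-s,0,-s]); z=-PD; x=-lx if flip else lx
    G=TIP[peg]+along*PD+40*lx+dx
    R=np.c_[x,np.cross(z,x),z]
    return G+19*z, Ro.from_matrix(R).as_euler("xyz")
def grasp(i,flip): return EYE[i]+40*cx-[0,0,19], [np.pi,0,YAW+(np.pi if flip else 0)]
E
python3 - <<'E'
from h import *
for fl in(0,1):
    for i in(1,3):
        p,o=grasp(i,fl); print(fl,i,p.round(),env.inverse_kinematics(p,o))
    for k in(1,2):
        for a in(40,-35):
            p,o=pegpose(k,a,fl); print(fl,k,a,p.round(),o.round(2),env.inverse_kinematics(p,o))
E
```

```text
0 1 [ 555. -119.   53.] [-2.55407462e-01 -3.14474661e-02  1.84852556e+00 -4.44089210e-16
  1.32451456e+00  1.22138886e+00]
0 3 [540.  49.  53.] [ 4.34007431e-02 -8.98292517e-02  1.90411349e+00 -4.44089210e-16
  1.32730842e+00  1.52019707e+00]
0 1 40 [408. 264. 198.] [3.14 0.79 3.14] [ 0.87781113 -0.7121792   2.25824985 -0.64835264  1.12175095 -0.54765867]
0 1 -35 [461. 264. 145.] [3.14 0.79 3.14] [ 0.76310382 -0.57692537  2.26991629 -0.65251637  0.93551829 -0.55044794]
0 2 40 [409. 413. 198.] [3.14 0.79 3.14] [ 1.08874576 -0.34292762  2.027024   -0.75523637  1.15310126 -0.27223395]
0 2 -35 [462. 413. 145.] [3.14 0.79 3.14] [ 0.99032164 -0.24082911  2.03628346 -0.77563202  1.00561214 -0.26419401]
1 1 [ 555. -119.   53.] [-0.25540746 -0.03144747  1.84852556  0.          1.32451456 -1.92020379]
1 3 [540.  49.  53.] [ 0.04340074 -0.08982925  1.90411349  0.          1.32730842 -1.62139558]
1 1 40 [408. 264. 198.] [ 3.14 -0.79  0.  ] [ 0.87781113 -0.7121792   2.25824985 -0.64835264  1.12175095  2.59393399]
1 1 -35 [461. 264. 145.] [ 3.14 -0.79  0.  ] [ 0.76310382 -0.57692537  2.26991629 -0.65251637  0.93551829  2.59114471]
1 2 40 [409. 413. 198.] [ 3.14 -0.79  0.  ] [ 1.08874576 -0.34292762  2.027024   -0.75523637  1.15310126  2.86935871]
1 2 -35 [462. 413. 145.] [ 3.14 -0.79  0.  ] [ 0.99032164 -0.24082911  2.03628346 -0.77563202  1.00561214  2.87739865]
```

Grasping without the flip works at every pose. I'll start with clip 3: grip it, pull and lift.

```bash
cat >> h.py <<'E'
def pull(i):
    p,o=grasp(i,0); st=lambda n:(lambda b:print(n,round(b["clock"],1),b["position"].round(1),"open",round(b["opening"],1),"gf",round(b["grip_force"],1),"F",b["contact_force"].round(1)))(env.observe())
    env.movep(p+[0,0,130],o); print("touch",env.move_l(p,rate=120,contact_N=12)); st("down")
    env.close(); st("closed")
    env.move_l(p-80*cx,rate=60); st("pulled")
    env.move_l(p-80*cx+[0,0,160],rate=150); st("lift")
E
python3 - <<'E'
from h import *
pull(3)
c=snap("side"); save(c,"g3.png",(150,50,450,275),2.6)
E
```

```text
touch False
down 3.8 [540.   49.   53.8] open 85.5 gf 0.0 F [ 0.3  0.2 -0.3]
closed 4.6 [539.5  48.9  53. ] open -0.4 gf 0.0 F [-0.7  1.   0. ]
pulled 6.0 [460.   41.5  53. ] open 0.1 gf 0.0 F [-0.2  0.   0.3]
lift 7.3 [459.6  41.4 212. ] open -0.0 gf 0.0 F [ 0.9 -0.1 -0.3]
```

View pics/g3.png

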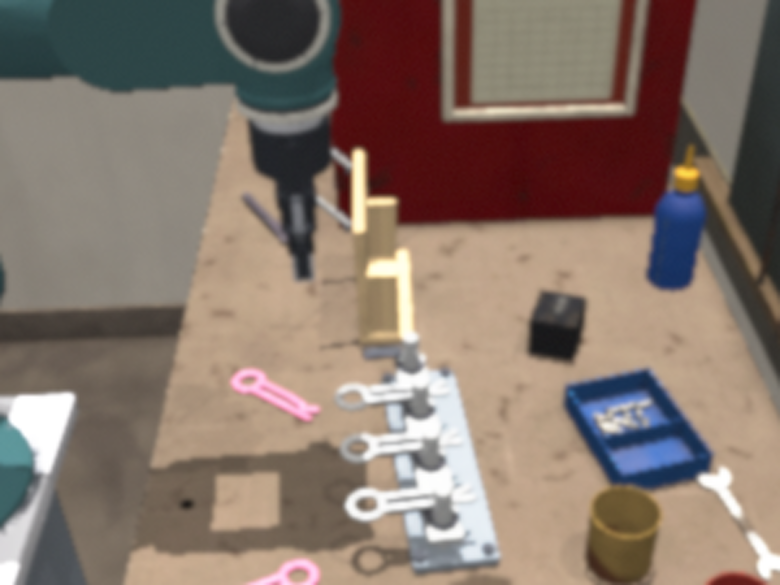

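The gripper closed on nothing, and the clip is still seated. The finger tip is at (303,275) in the crop. I'll check the clip's height and the fingertip projection.

Run:
```python
from h import *
import pickle
print(env.observe()["tool_rot"],env.observe()["position"])
def proj(c,X):
    f=200/np.tan(np.radians(c["vertical_fov"])/2); q=c["R"]@X+c["t"]; return q[0]/q[2]*f+c["cx"],q[1]/q[2]*f+c["cy"]
sd=snap("side"); tp=snap("top"); P=env.observe()["position"]
u,v=proj(sd,P); print("tip side crop px",(u-150)*2.6,(v-50)*2.6)
print("tip top px",proj(tp,P))
c=tp
f=200/np.tan(np.radians(c["vertical_fov"])/2)
def cloud(c):
    v,u=np.mgrid[0:400,0:640]; d=c["depth"]; f=200/np.tan(np.radians(c["vertical_fov"])/2)
    X=np.stack([(u-c["cx"])/f*d,(v-c["cy"])/f*d,d],-1).reshape(-1,3); W=(X-c["t"])@c["R"]; return W[d.ravel()>0]
for n,c in(("top",tp),("side",sd)):
    W=cloud(c)
    m=(W[:,0]>470)&(W[:,0]<565)&(abs(W[:,1]+40)<110)&(W[:,2]>20)&(W[:,2]<120)
    for yc in(49,-35,-118):
        q=W[m&(abs(W[:,1]-yc)<30)]; print(n,yc,len(q)); print(q[np.argsort(q[:,0])].round(0).astype(int)[::max(1,len(q)//14)].tolist())
save(tp,"t2.png",(240,170,400,250),5)
save(sd,"s2.png",(280,185,350,240),10)
```

```text
[-3.14151169e+00  1.48049871e-03  9.39795173e-02] [459.57801355  41.41038816 211.96274421]
tip side crop px 304.7937244209572 296.64746713063994
tip top px (np.float64(298.13128638724226), np.float64(233.29915727621855))
top 49 0
[]
top -35 25
[[493, -51, 78], [497, -55, 72], [497, -51, 72], [501, -55, 71], [501, -51, 71], [504, -51, 75], [504, -58, 70], [504, -55, 70], [507, -55, 75], [507, -58, 73], [508, -52, 70], [511, -51, 76], [511, -55, 74], [511, -59, 69], [514, -51, 76], [514, -55, 72], [518, -52, 73], [518, -55, 72], [521, -52, 73], [553, -45, 71], [557, -45, 66], [559, -42, 78], [560, -45, 73], [563, -42, 74], [563, -38, 73]]
top -118 136
[[496, -120, 80], [500, -131, 73], [503, -127, 73], [510, -141, 74], [514, -103, 73], [520, -134, 75], [525, -114, 68], [528, -135, 70], [534, -114, 81], [538, -131, 74], [542, -128, 69], [546, -122, 68], [552, -125, 74], [556, -125, 71], [560, -122, 69], [564, -119, 63]]
side 49 226
[[479, 43, 70], [488, 58, 75], [494, 26, 76], [503, 62, 75], [511, 46, 73], [517, 56, 72], [523, 39, 75], [529, 56, 75], [537, 38, 71], [543, 37, 75], [549, 42, 75], [555, 60, 67], [559, 25, 38], [561, 54, 75], [564, 59, 71]]
side -35 209
[[486, -39, 71], [495, -35, 70], [500, -29, 71], [506, -28, 74], [511, -25, 75], [517, -28, 74], [522, -31, 73], [528, -47, 76], [533, -46, 70], [536, -27, 75], [542, -30, 71], [547, -25, 65], [552, -40, 75], [558, -43, 71], [561, -24, 75]]
side -118 209
[[496, -126, 74], [501, -114, 76], [504, -139, 76], [509, -139, 76], [516, -144, 73], [521, -135, 74], [527, -138, 74], [529, -118, 75], [534, -125, 74], [540, -129, 74], [543, -107, 74], [547, -115, 67], [552, -130, 71], [556, -112, 75], [561, -113, 72]]
```

View pics/t2.png

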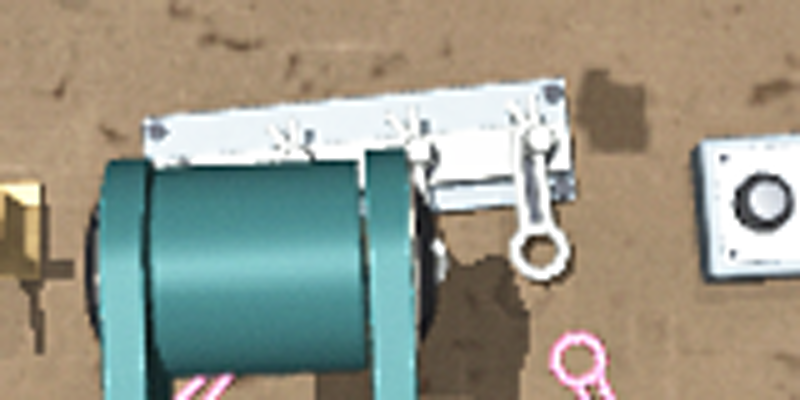

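Run:
```python
from h import *
sd=snap("side"); save(sd,"s3.png",(230,95,300,175),7)
for v in range(145,166): print(v,[world(sd,u,v).round().astype(int).tolist() for u in(264,267,270)])
```

```text
145 [[461, -3, 299], [467, 11, 291], [475, 8, 292]]
146 [[459, 10, 289], [467, 10, 288], [474, 11, 288]]
147 [[459, 11, 285], [466, 10, 286], [472, 36, 269]]
148 [[457, 26, 273], [465, 28, 271], [436, 447, 6]]
149 [[457, 26, 270], [464, 28, 268], [436, 445, 3]]
150 [[456, 28, 266], [464, 27, 266], [436, 437, 3]]
151 [[456, 27, 263], [464, 28, 262], [470, 39, 255]]
152 [[456, 28, 259], [463, 29, 259], [470, 37, 253]]
153 [[455, 29, 256], [463, 28, 256], [470, 35, 251]]
154 [[455, 28, 254], [463, 31, 251], [470, 38, 246]]
155 [[455, 28, 250], [463, 29, 249], [470, 39, 242]]
156 [[455, 27, 248], [463, 28, 247], [469, 38, 240]]
157 [[454, 31, 242], [461, 37, 238], [438, 385, 6]]
158 [[454, 33, 237], [427, 382, 5], [438, 387, 1]]
159 [[416, 380, 2], [427, 380, 2], [438, 383, -1]]
160 [[416, 377, 0], [427, 376, 0], [438, 377, -1]]
161 [[417, 371, -1], [428, 370, 0], [439, 369, 0]]
162 [[417, 363, 0], [428, 364, -1], [439, 362, 0]]
163 [[417, 358, 0], [428, 355, 1], [439, 357, -1]]
164 [[417, 353, -1], [429, 349, 1], [439, 350, 0]]
165 [[418, 346, -1], [429, 342, 1], [440, 341, 2]]
```

View pics/s3.png

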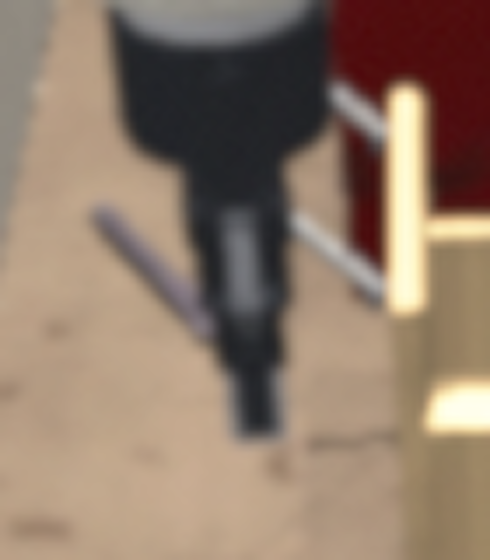

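The depth image puts the real fingertips at z≈236, while the reported TCP is at 212. The tool is therefore about 24 mm shorter than its frame claims, and x and y agree. I'll compensate along tool z.

```bash
sed -i 's/return G+19\*z/return G+43*z/; s/-\[0,0,19\]/-[0,0,43]/' h.py
python3 - <<'E'
from h import *
env.let_go(); pull(3)
c=snap("side"); save(c,"g3b.png",(200,75,330,205),4)
E
```

```text
touch False
down 9.9 [540.   49.   29.9] open 85.0 gf 0.0 F [ 1.1 -0.5 -0.5]
closed 10.6 [539.7  49.1  29.4] open 21.8 gf 58.4 F [-1.6  1.2  5.6]
pulled 12.0 [459.9  41.4  28.9] open 22.2 gf 58.4 F [-0.2 -0.8  0.3]
lift 13.3 [459.6  41.4 187.9] open 21.7 gf 58.5 F [ 0.4 -0.7 -1.2]
```

View pics/g3b.png

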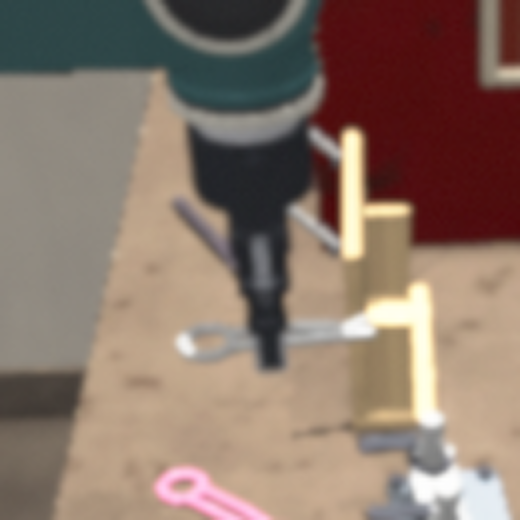

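Clip 3 is held about level, with its eye at (202,343) in the crop. Next I'll move to the peg 2 pre-pose and check.

```bash
cat >> h.py <<'E'
def proj(c,X):
    f=200/np.tan(np.radians(c["vertical_fov"])/2); q=c["R"]@X+c["t"]; return np.array([q[0]/q[2]*f+c["cx"],q[1]/q[2]*f+c["cy"]])
def st(n):
    b=env.observe(); print(n,round(b["clock"],1),b["position"].round(1),"open",round(b["opening"],1),"F",b["contact_force"].round(1))
def topre(peg,along=45):
    p,o=pegpose(peg,along,0); env.movep(np.array([400,130,250]),o); env.movep(p,o); st("pre")
E
python3 - <<'E'
from h import *
c=snap("side"); print(onz(c,200+202/4,75+343/4,231), world(c,200+187/4,75+348/4))
topre(2)
e=TIP[2]+45*PD; print("eye expected",e)
for n in("side","top"):
    c=snap(n); q=proj(c,e); t=proj(c,TIP[2]); print(n,q,t)
    im=c["frame"][:,:,::-1]; x,y=q.astype(int); im=cv2.resize(im[max(0,y-40):y+40,x-50:x+50],(400,320),interpolation=cv2.INTER_CUBIC); print("crop origin",x-50,max(0,y-40))
    globals()[n]=im
cv2.imwrite("pics/pre2.png",np.hstack([side,top]))
E
```

```text
[417.71401933  32.27482239 231.        ] [409.04185746  22.47671208 234.11505868]Traceback (most recent call last):
  File "<stdin>", line 3, in <module>
  File "h.py", line 41, in topre
    p,o=pegpose(peg,along,0); env.movep(np.array([400,130,250]),o); env.movep(p,o); st("pre")
                              ~~~~~~~~~^^^^^^^^^^^^^^^^^^^^^^^^^^^
plant.IKError: the arm cannot take that pose within its joint ranges
```

Run:
```python
from h import *
p,o=pegpose(2,45,0)
for a in(0,60,120,160): print(a,(p+[0,0,a]).round(),env.inverse_kinematics(p+[0,0,a],o))
p,o1=pegpose(1,45,0)
for a in(0,60,120,160): print(a,(p+[0,0,a]).round(),env.inverse_kinematics(p+[0,0,a],o))
print(env.inverse_kinematics(np.array([450,120,350]),[np.pi,0,YAW]),env.inverse_kinematics(np.array([459.6,41,350]),[np.pi,0,YAW]))
```

```text
0 [423. 413. 184.] [ 1.06278545 -0.31949427  2.03159071 -0.75877053  1.1150648  -0.27167175]
60 [423. 413. 244.] [ 1.06278545 -0.35277788  1.95831997 -0.7268596   1.19359322 -0.35046039]
120 [423. 413. 304.] [ 1.06278545 -0.3695891   1.8741543  -0.70348574  1.26986183 -0.42065795]
160 [423. 413. 344.] [ 1.06278545 -0.37260204  1.81238344 -0.69169018  1.31951976 -0.46390723]
0 [421. 264. 184.] [ 0.84649019 -0.68172007  2.26390948 -0.64650595  1.07405214 -0.55125363]
60 [421. 264. 244.] [ 0.84649019 -0.69818836  2.17630406 -0.61644079  1.15809204 -0.61962381]
120 [421. 264. 304.] [ 0.84649019 -0.69653619  2.07948592 -0.59518258  1.23634585 -0.67781489]
160 [421. 264. 344.] [ 0.84649019 -0.68731563  2.01041453 -0.5845306   1.28608842 -0.7127646 ]
[ 2.05821684e-01 -3.40765130e-01  1.63182072e+00 -4.44089210e-16
  1.85053707e+00  1.68261801e+00] [ 3.36807521e-02 -3.50206680e-01  1.63888599e+00 -4.44089210e-16
  1.85291334e+00  1.51047708e+00]
```

```bash
cat >> h.py <<'E'
def topre(peg,along=45,dx=np.zeros(3)):
    q=env.observe()["position"]; env.move_l(np.array([q[0],q[1],350]),rate=200)
    p,o=pegpose(peg,along,0,dx); env.movep(p+[0,0,160],o); env.move_l(p,rate=150); st("pre")
def pics(fn,X,w=50,hh=40):
    out=[]
    for n in("side","top"):
        c=snap(n); x,y=proj(c,X).astype(int); x0=max(0,x-w);y0=max(0,y-hh)
        out.append(cv2.resize(c["frame"][y0:y0+2*hh,x0:x0+2*w,::-1],(400,320),interpolation=cv2.INTER_CUBIC)); print(n,"origin",x0,y0,"scale",200/w,"X at",(proj(c,X)-[x0,y0])*200/w)
    cv2.imwrite("pics/"+fn,np.hstack(out))
E
python3 - <<'E'
from h import *
topre(2); pics("pre2.png",TIP[2]+45*PD)
E
```

```text
pre 17.3 [422.8 413.1 185.3] open 21.6 F [ 0.2 -0.7 -1.3]
side origin 209 53 scale 4.0 X at [201.41061599 161.80099892]
top origin 123 206 scale 4.0 X at [200.25297854 163.34335997]
```

View pics/pre2.png

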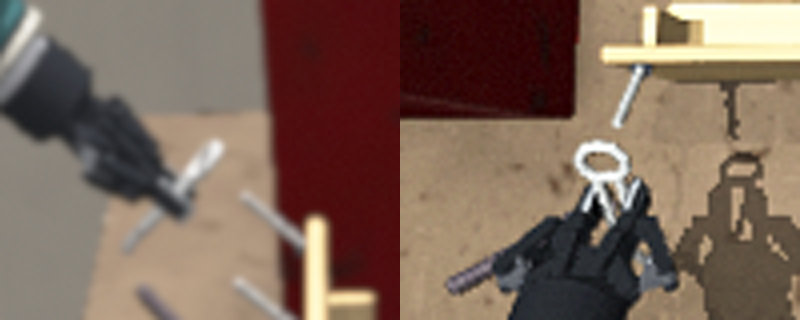

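In the top view the eye at (202,162) sits on the extended line of the peg. In the side view the eye at (207,155) is about 5 mm high across the peg. I'll shift it by 4 mm and insert.

```bash
cat >> h.py <<'E'
DX=4*np.array([-s,0,-s])
def insert(peg,dx=DX):
    p,o=pegpose(peg,45,0,dx); env.move_l(p,rate=60)
    p,o=pegpose(peg,-35,0,dx); hit=env.move_l(p,rate=60,contact_N=8); st("in hit=%s"%hit); return hit
def release(peg,dx=DX):
    env.let_go(); env.dwell(.4); p=env.observe()["position"]; o=env.observe()["tool_rot"]
    env.move_l(p+90*PD,rate=150); env.move_l(env.observe()["position"]+[0,0,120],rate=200); st("out")
E
python3 - <<'E'
from h import *
insert(2); pics("in2.png",TIP[2])
E
```

```text
in hit=False 19.1 [476.3 413.  125.1] open 21.7 F [ 0.4 -0.1 -0.9]
side origin 219 61 scale 4.0 X at [202.56095268 163.81086588]
top origin 127 196 scale 4.0 X at [201.32744541 163.14433842]
```

View pics/in2.png

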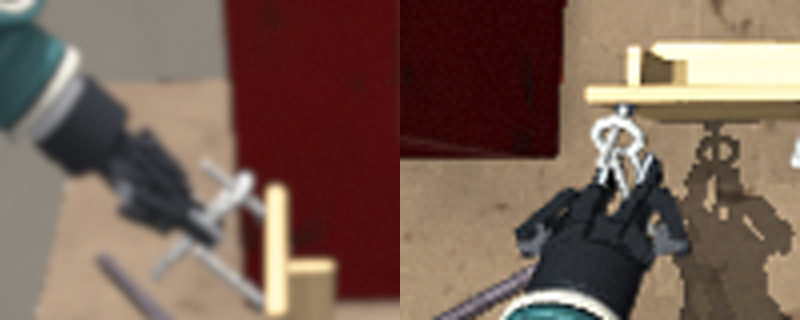

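The peg passes through the eye. I'll release it and carry on with clip 2 to peg 1.

Run:
```python
from h import *
release(2)
env.movep(np.array([480,0,330]),[np.pi,0,YAW])
pull(2)
if env.observe()["opening"]>15:
    topre(1); pics("pre1.png",TIP[1]+45*PD+[20,60,-30],70,56)
```

```text
out 21.7 [412.8 412.4 305.9] open 85.4 F [-0.1  0.2 -0.7]
touch False
down 25.4 [547.1 -35.6  29.8] open 85.4 gf 0.0 F [ 0.3 -0.7 -0.5]
closed 26.0 [546.8 -35.4  29.4] open 21.9 gf 58.0 F [-1.9  2.9  6. ]
pulled 27.5 [467.  -43.   28.9] open 22.0 gf 58.1 F [-1.3  0.  -0.1]
lift 28.7 [466.7 -43.  188. ] open 22.0 gf 58.1 F [ 0.1 -0.2 -1.8]
pre 32.6 [421.6 264.  185.3] open 21.6 F [-0.8 -0.5 -0.5]
side origin 194 58 scale 2.857142857142857 X at [201.40900835 160.12460185]
top origin 136 184 scale 2.857142857142857 X at [200.00253943 162.23832673]
```

View pics/pre1.png

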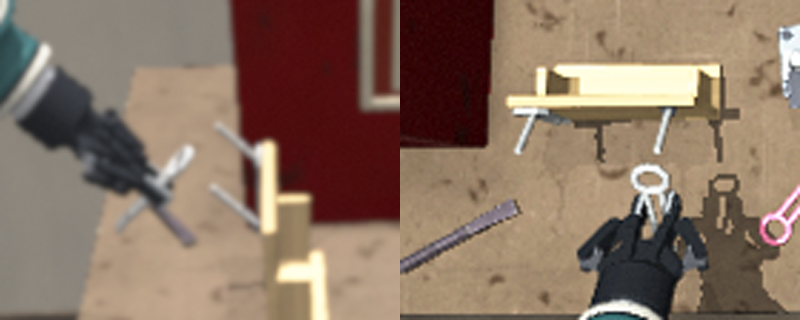

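Clip 3 hangs at the root of peg 2, seen at (540,118). Clip 2's eye at (650,179) is in line with peg 1. I'll insert and release it, then fetch clip 1 for peg 2.

Run:
```python
from h import *
if insert(1) or env.observe()["opening"]<15: raise SystemExit("stop")
release(1)
env.movep(np.array([480,-60,330]),[np.pi,0,YAW])
pull(1)
if env.observe()["opening"]>15:
    topre(2); pics("pre3.png",TIP[2]+45*PD+[20,-60,-40],70,56)
```

```text
in hit=False 34.5 [475.  263.9 125.1] open 21.6 F [-1.  -0.3 -0.8]
out 37.0 [411.5 263.6 306. ] open 85.1 F [-0.3  0.  -0.9]
touch False
down 40.8 [ 555.8 -118.7   29.9] open 85.2 gf 0.0 F [ 0.9 -0.6  0.5]
closed 41.4 [ 555.4 -118.5   29.4] open 22.0 gf 58.2 F [-1.6  2.5  5.7]
pulled 42.9 [ 475.7 -126.1   28.9] open 21.9 gf 58.3 F [-0.2  0.3  0. ]
lift 44.1 [ 475.3 -126.1  187.9] open 21.9 gf 58.3 F [ 0.4 -0.2 -1.2]
pre 48.2 [422.8 413.1 185.4] open 21.8 F [ 0.1  0.6 -1. ]
side origin 195 56 scale 2.857142857142857 X at [201.6205473  161.70521883]
top origin 127 184 scale 2.857142857142857 X at [201.52007587 161.73980869]
```

View pics/pre3.png

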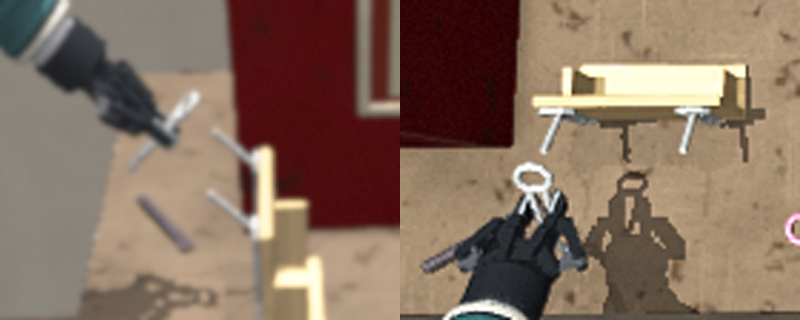

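Clip 2 hangs on peg 1, and clip 1's eye at (532,178) is in line with peg 2. I'll insert and release it, then move above the keys and look.

Run:
```python
from h import *
if insert(2) or env.observe()["opening"]<15: raise SystemExit("stop")
release(2)
env.movep(np.array([480,0,330]),[np.pi,0,YAW]); env.close()
env.movep(np.array([550,-279,150]),[np.pi,0,YAW])
c=snap("side"); t=snap("top"); st("")
a=cv2.resize(c["frame"][60:260,220:420,::-1],(400,400),interpolation=cv2.INTER_CUBIC)
b=cv2.resize(t["frame"][190:290,160:260,::-1],(400,400),interpolation=cv2.INTER_CUBIC)
cv2.imwrite("pics/hung.png",np.hstack([a,b]))
```

```text
in hit=False 50.0 [476.3 413.  125.1] open 22.2 F [-0.2 -1.2 -0.7]
out 52.6 [412.8 412.4 305.9] open 85.5 F [ 0.8 -0.3 -0. ]
 56.4 [ 550.6 -278.1  151.3] open -0.1 F [-0.5 -0.2 -0.1]
```

View pics/hung.png

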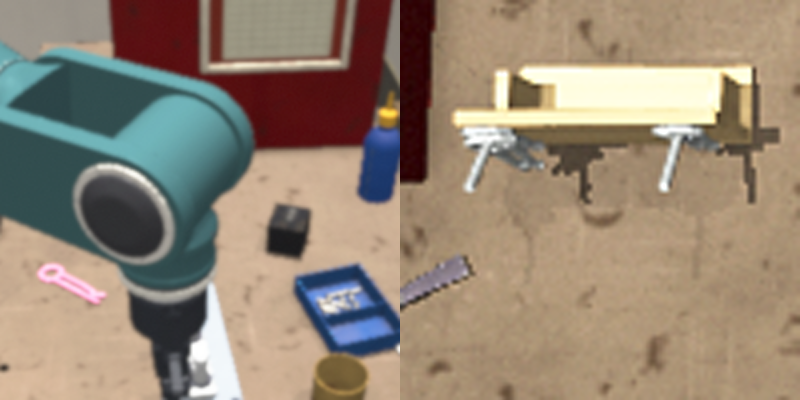

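Both pegs carry clips: two on peg 2 at (490,140) and one on peg 1 at (672,130). No clip lies on the bench. Now the keys.

Run:
```python
from h import *
o=[np.pi,0,YAW]
for n,x,y in(("L",550,-279.5),("R",554,-389.5),("M",552,-334.5)):
    env.movep(np.array([x,y,100]),o)
    env.move_l(np.array([x,y,58]),rate=60)
    h1=env.move_l(np.array([x,y,30]),rate=12,contact_N=2.5); st(n+" touch %s"%h1)
    h2=env.move_l(np.array([x,y,30]),rate=10,contact_N=12); st(n+" bottom %s"%h2)
    env.dwell(.2); env.move_l(np.array([x,y,100]),rate=60); env.dwell(.3)
    if not h2: print("no bottom"); break
```

```text
L touch True 58.6 [ 550.  -279.5   47.1] open 0.4 F [ 0.9 -1.2  2.8]
L bottom True 59.3 [ 550.  -279.6   43.8] open -0.1 F [-1.3  0.8  6.9]
R touch True 63.4 [ 554.  -389.5   46.9] open -0.4 F [ 0.5 -1.   2.7]
R bottom True 64.1 [ 554.  -389.5   43.8] open 0.2 F [-0.6  0.6  7. ]
M touch True 68.0 [ 552.  -334.5   47.1] open 0.1 F [ 0.9 -0.1  3. ]
M bottom True 68.7 [ 552.  -334.5   43.8] open -0.2 F [-0.8  0.9  7.1]
```

Each key travelled about 6.5 mm to its hard stop, in the order left, right, middle. I'll retreat, take a last look and hand in.

Run:
```python
from h import *
env.movep(np.array([420,-500,300]),[np.pi,0,YAW]); env.dwell(1)
c=snap("side"); t=snap("top"); st("")
a=cv2.resize(c["frame"][70:270,230:330,::-1],(300,600),interpolation=cv2.INTER_CUBIC)
b=cv2.resize(t["frame"][130:280,165:290,::-1],(500,600),interpolation=cv2.INTER_CUBIC)
cv2.imwrite("pics/final.png",np.hstack([a,b]))
```

```text
72.5 [ 420. -500.  300.] open 0.1 F [-1.   0.5 -0.7]
```

View pics/final.png

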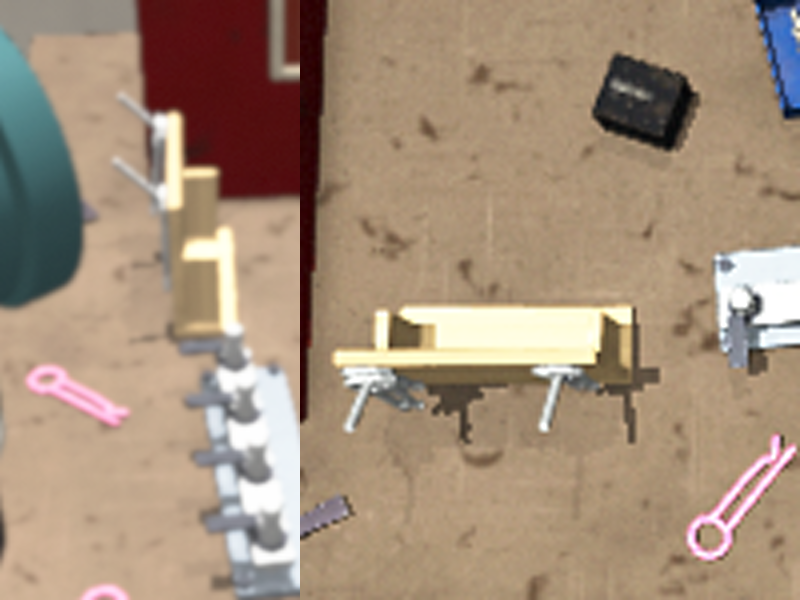

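All four pins are empty, and the clips hang on the pegs at (370,375) and (560,372) with their legs down. The carton has not moved.

```bash
python3 -c "
from h import *
print(job.hand_in())"
```

```text
the job is handed in; nothing more can be done
None
```

The job is handed in: the three clips that were there hang on the rack (two on peg 2, one on peg 1), the keys were pressed left, right, middle, and the arm was clear at about 73 s of the 210 s allowed; hand-in returned no verdict.

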